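Close a quick-release inspection vise on a bronze bushing and screw it snug

ROBOT

A 6-joint arm with a two-finger parallel gripper is mounted at the origin on a cart in front of the work surface, level with it; the furniture and walls round the work are solid. World frame = base frame: x ahead of the robot, y to its left, z up, the work surface at z = 0. Lengths are in m, angles in rad, forces in N, time in s.
With the tool pointing down it reaches from about 0.425 to 1.125 m from the base axis. Payload 14.9 kg.
Tool frame: the origin (TCP) lies between the finger pads; the fingertips stand 19 mm ahead of it and the grasp point (between the pads) is the TCP; z points along the fingers, y is the line along which they close (so a half turn about z gives the same grasp; the last joint's range is limited). The gripper opens to 91 mm and grips with 3 to 60 N. Pads are 32 mm wide; open, the fingers measure 118 mm over their backs; the gripper's body (76 mm by 178 mm) begins 60 mm behind the grasp point.
Start: joints at [-1.344, 0.379, 1.734, -0, 1.028, -0.033], TCP at [0.18, -0.677, 0.233] pointing down, gripper open.
Joint ranges: [-2.77, 2.77], [-0.74, 2.19], [0, 2.66], [-1.06, 4.2], [0.31, 2.87], [-3.08, 3.08]. Speed limits (rad/s): [1.89, 1.89, 2.39, 3.14, 3.14, 3.14].

INTERFACE

Orientations are given as a rotation vector (axis times angle).
In Python, from plant import env gives the robot as it stands. The module is installed in compiled form; this text tells all that it offers. Calls block until the motion is done:
- env.reach(position, orientation): joint-space move of the TCP to a pose.
- env.servo_line(position, v=0.15, orientation=None): straight line of the TCP; orientation=None keeps the orientation; v is the mean speed in m/s.
- env.set_joints(angles): joint-space move.
- env.set_gripper(opening): finger opening in m; the grip force is fixed at half the most; returns when the fingers have stopped.
- env.wait(seconds).
- env.inverse_kinematics(position, orientation): joint angles nearest the present ones, or None.
- env.observe(): the state.
- env.get_image(name): name is "scene" or "top" or "wrist"; returns (picture, depth): 420x560x3 uint8, red, green, blue; 420x560 float32, m along the optical axis (not along the pixel's ray), 0 where there is no reading.
- env.get_calibration(name): a dict with "fx", "fy", "cx", "cy" (pixels), "R" (3x3) and "t" (3): a world point X has camera coordinates R X + t. Camera axes: x right, y down, z forward; pixel columns grow to the right and rows downward; lengths in m; the calibration is good to about 2 mm. A picture is of the moment at which its call begins: read the wrist's pose just before it. get_calibration takes no time and is no camera call; for the wrist camera it gives the pose at the moment of the call.
A pose or a line that the arm cannot do raises env.Unreachable and nothing moves.
- env.finish_job(): hands the job in, once; it reports no verdict.
The state is a dict: "t": time; "joint_pos": joint angles; "qvel": joint speeds; "joint_torque": joint torques, N m; "tcp_pos": TCP position; "orientation": TCP orientation; "wrist_force": force on the tool from outside, world axes, zero at the start; "wrist_torque": the same for the moment, N m; "finger_gap": finger opening in m.
Only numpy, scipy, OpenCV 4.12 (cv2) and the standard library are available. Lean on these libraries where they do the work, as an engineer would, in place of code of your own. Each camera call takes 0.05 s, during which the arm holds its last target. There are 200 camera calls.

TASK

A bronze bushing stands in the open inspection vise. Squeeze the vise's quick-release lever, slide the jaw up until it has pushed the bushing against the fixed jaw, and let the lever spring back so that its pawl drops into the rack; then turn the crank clockwise to screw the jaw tight, gently: about 60 N on the bushing, for it goes oval above 100 N. Leave the bushing upright on the bed, and the things round the vise where they are.

Things in the scene. Friction and masses are not known exactly. Their poses are not given: they have to be found in the camera images.
- vise: small grey bench vise, fixed to the bench by four lugs. Origin: centre of its underside, on the bench. x: the vise's long axis, from the crank end (nearer the robot) to the fixed jaw; y to its left; z up. Bed 178 mm long (x -78 to 100), 76 mm wide (112 over the lugs, 18 mm high), top 34 mm over the bench. In its rear slot lies a rack of round cross pins, 3 mm thick, 6 mm apart.
- fixed_jaw: upright block bolted near the far end of the bed (where along it varies a little), carrying a flat aluminium plate that faces the crank end, 66 mm wide; it reaches 74 mm over the bench. Same axes as the vise; origin on the bed under the back of the plate.
- fixed_face (a point): centre of the fixed jaw's plate face (the face touches the bushing), 54 mm over the bench.
- carriage (a joint): carriage slide along the vise's +x, m: 0 fully open, about 0.04 as the bushing is gripped, max 0.058. Block 44 x 56 x 78 mm; carries post, lever, jaw and spindle. Squeezed free it slides with 2 N. Let go, the pawl drops between two pins, shifting it up to 3 mm either way, and holds it with 1.4 mm play; if the bushing bars it, it stays perched (lever 0.08 to 0.17) until tightening pushes it back.
- post_top (a point): centre of the top of the grip post, a fixed upright grey block on the carriage: 12 mm along x, 24 mm wide, from 78 to 116 mm over the bench. Its front (+x) face is 6 mm ahead of this point. In front of it the moving jaw is only 72 mm high.
- lever_plate (a point): middle of the rear (-x) face of the release lever's thumb plate, 99 mm over the bench: upright steel plate 5 mm thick, 20 mm wide, 78 to 115 mm over the bench, behind the post. From this face to the post's front face: 50 mm free, 33 mm fully squeezed. Grip both together from above, fingers closing along the vise's axis, and keep squeezing while sliding.
- lever (a joint): release lever, rad: 0 free (pawl in the rack), 0.24 squeezed to its stop (pawl clear of the rack from about 0.18). Spring: 3 N at the plate to start, 6 N fully squeezed.
- jaw: moving jaw on two guide rods ahead of the carriage, grey block with a flat aluminium plate 66 mm wide, top 72 mm over the bench. Same axes as the vise; origin at bench height under the jaw's back face. Rides with the carriage and is pushed ahead of it by the screw.
- jaw_face (a point): centre of the moving jaw's plate face, 54 mm over the bench. The distance from here to fixed_face is the opening of the vise: 42 to 65 mm at the start, 22 mm when the bushing is just gripped.
- crank (a joint): crank on the spindle, rad: 0 with the handle straight up, growing (tightening) clockwise seen from the crank end along the vise's +x: from the top the handle goes to the vise's -y side, then down. Starts between -0.6 and 0.9, stops at -0.8 and 10. Each rad drives jaw, spindle and crank 1.91 mm along +x relative to the carriage. It stays where it is let go.
- crank_handle (a point): centre of the crank's handle, a black sleeve 16 mm thick, 38 mm long, parallel to the vise's x, free to spin on its pin. It circles the spindle axis at 27 mm radius, 31 to 85 mm over the bench, nothing above it; the gripper can hold it from above (fingers closing across the vise) and carry it round without turning itself.
- spindle_end (a point): centre of the handle's circle, on the spindle's axis, 58 mm over the bench; moves with the jaw. Turning free takes 0.21 N m, i.e. 7.8 N along the handle's path; every 10 N on the bushing adds 0.019 N m, i.e. 0.7 N at the handle (60 N: 4.2 N more than free, 12 N in all); halted, about 1.5 to 2 N less is felt. First bite to 60 N takes about 0.8 rad, 30 to 100 N the same.
- bushing: plain bronze bushing, 22 mm outside, 21 mm high, standing bore up on the vise's bed between the jaws, 2 to 17 mm from the fixed jaw and up to 8 mm off the middle. Loose; origin at the centre of its underside.
- sample_tray: green tray with finished bushings, 144 x 206 x 35 mm, to the right of the vise. Leave it.
- ring_gauge: steel ring, 58 mm across and 18 mm high, left of the vise's far end. Leave it.
- inspect_stamp: black waisted hand stamp standing upright, 24 mm across and 63 mm high, left of the vise. Leave it.
- tweezers: steel tweezers lying flat, 122 mm long, right of the crank. Leave them.

How it is judged:
By the outcome, as a careful person would: the job done as asked, in the order asked, and still so for the second after the job is handed in, with the robot touching nothing.
It also fails if it takes over 64 s, if anything falls off the work surface, if the arm or the gripper's body presses on something with over 40 N, if the wrist force passes 120 N, or if a joint passes its speed limit or range.

## Working session

There is one attempt and no reset: what is moved stays moved. The work goes in short steps, each a Python script; the robot and the scene stay as the last script left them, time stands still between calls to the robot, and variables do not carry over. Pictures are saved under pics/ and viewed, on a budget of 10 in all, crops included, one or two more only if the job needs it, and the job is handed in when it is done.

```bash
mkdir -p pics
cat > h.py <<'E'
import numpy as np, cv2
from plant import env
def snap(n):
    c=env.get_calibration(n); im,d=env.get_image(n); return im,d,c
def w(c,d,u,v):
    z=d[v,u]; p=np.array([(u-c["cx"])*z/c["fx"],(v-c["cy"])*z/c["fy"],z]); return c["R"].T@(p-c["t"])
def cloud(c,d):
    v,u=np.mgrid[:d.shape[0],:d.shape[1]]; p=np.stack([(u-c["cx"])*d/c["fx"],(v-c["cy"])*d/c["fy"],d],-1)
    return (p-c["t"])@c["R"]
E
python3 - <<'E'
from h import *
for n in ("scene","top"):
    im,d,c=snap(n); cv2.imwrite(f"pics/{n}1.png",im[...,::-1]); np.savez(f"{n}1.npz",im=im,d=d,**c)
    print(n,c)
s=env.observe();print(s)
E
```

```text
scene {'fx': 537.5829044760756, 'fy': 537.5829044760756, 'cx': 275.095527107237, 'cy': 209.02241940644143, 'R': array([[-0.48104042, -0.87662268,  0.01152359],
       [-0.66943436,  0.35879648, -0.65047884],
       [ 0.56608988, -0.3206209 , -0.75943695]]), 't': array([0.06392317, 0.48908308, 1.06568154])}
top {'fx': 545.4873102902571, 'fy': 545.4873102902571, 'cx': 283.16345277133934, 'cy': 212.89062795353243, 'R': array([[ 2.70973751e-02, -9.99632754e-01,  2.98517606e-04],
       [-9.90009383e-01, -2.68778460e-02, -1.38416048e-01],
       [ 1.38373239e-01,  3.45517635e-03, -9.90374125e-01]]), 't': array([-0.1923469 ,  0.52895831,  1.27724062])}
{'t': 0.1, 'joint_pos': array([-1.34428013e+00,  3.79339483e-01,  1.73474139e+00,  9.48746673e-06,
        1.02848752e+00, -3.32988678e-02]), 'qvel': array([ 0.00018046, -0.00208154, -0.00011594,  0.00035419,  0.00181744,
        0.00104646]), 'joint_torque': array([ 1.13665210e-03, -7.65036392e+01, -4.35296059e+01,  6.52264059e-02,
        3.98271682e-02, -1.95462769e-05]), 'tcp_pos': array([ 0.17975108, -0.67617107,  0.23235605]), 'orientation': array([-3.11415842e+00, -4.06836074e-01,  1.35097338e-04]), 'wrist_force': array([-0.44836065,  0.82733904, -0.65973882]), 'wrist_torque': array([ 0.0097942 , -0.01083855, -0.02075004]), 'finger_gap': 0.09127373159391046}
```

View pics/top1.png

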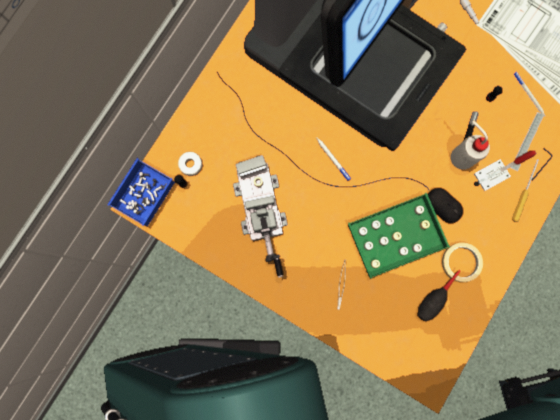

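View pics/scene1.png

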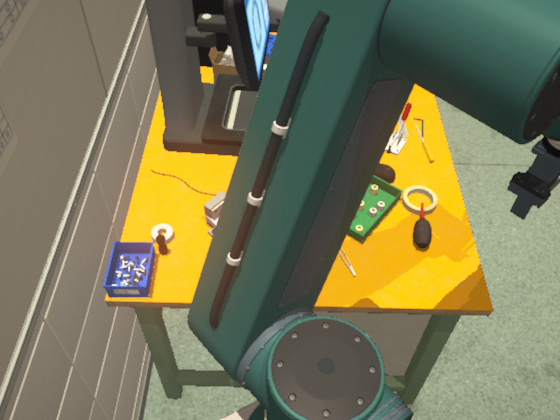

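The top view shows the vise at about (260,200), with the fixed jaw at about (250,165) and the crank handle at about (279,268). The ring, stamp and blue box are to its left, and the tray and tweezers to its right. In the scene view the arm hides the vise.

Run:
```python
from h import *
z=np.load("top1.npz"); d=z["d"]; P=cloud(z,d)
for u,v in [(250,163),(258,183),(263,215),(263,220),(270,258),(279,268),(181,181),(189,163),(342,285),(300,230)]: print(u,v,P[v,u].round(4))
c=env.get_calibration("wrist"); s=env.observe()
cam=-c["R"].T@c["t"]; R=cv2.Rodrigues(s["orientation"])[0]
print("cam in tool",R.T@(cam-s["tcp_pos"]), "camaxes in tool",(c["R"]@R).round(3), c["fx"],c["cx"],c["cy"])
im=z["im"][140:290,200:320]; im=cv2.resize(im,None,fx=4,fy=4,interpolation=cv2.INTER_CUBIC); cv2.imwrite("pics/topcrop.png",im[...,::-1])
```

```text
250 163 [ 0.6463 -0.0962  0.0726]
258 183 [ 0.6053 -0.115   0.0382]
263 215 [ 0.5212 -0.1315  0.0838]
263 220 [ 0.5096 -0.1318  0.0829]
270 258 [ 0.4227 -0.1505  0.0734]
279 268 [ 0.3997 -0.172   0.085 ]
181 181 [0.6009 0.0676 0.0603]
189 163 [0.6579 0.0609 0.0049]
342 285 [ 0.366  -0.3255  0.0015]
300 230 [ 0.4979 -0.2205 -0.0025]
cam in tool [ 0.07242268  0.00022038 -0.15339374] camaxes in tool [[ 0.     1.    -0.   ]
 [-0.966 -0.    -0.259]
 [-0.259  0.     0.966]] 360.6561622544274 276.569842533399 207.07789690955963
```

View pics/topcrop.png

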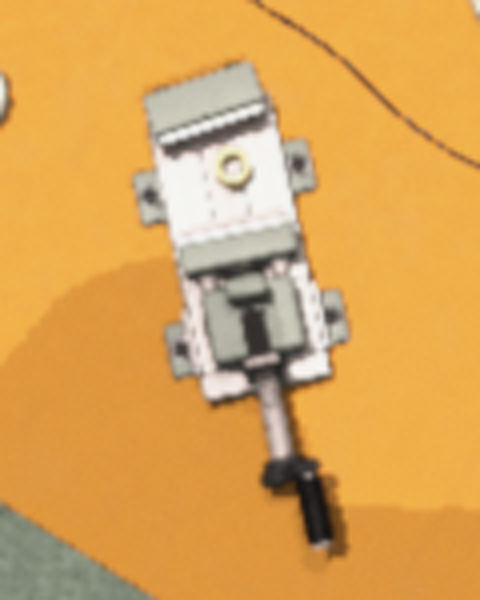

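The crop shows the handle to the right of the spindle (crank at about 0.5 to 0.9). The post and lever are at about (250,290) to (262,360), and the bushing at (233,168) is clear of both jaws. Next I'll take a wrist view from above.

```bash
cat >> h.py <<'E'
def ori(yaw,flip=0):
    # tool z down, tool y along (+/-) vise-x direction at yaw
    y=np.array([np.cos(yaw),np.sin(yaw),0])*(-1 if flip else 1); z=np.array([0,0,-1.]); x=np.cross(y,z)
    return cv2.Rodrigues(np.stack([x,y,z],1))[0].ravel()
E
python3 - <<'E'
from h import *
p=[0.53,-0.125,0.24]
for f in (0,1):
  for a in (0.23,0.23-np.pi/2):
    print(f,a,env.inverse_kinematics(p,ori(a,f)))
q=[env.inverse_kinematics(p,ori(0.23,f)) for f in (0,1)]
f=int(np.argmin([abs(x[5]) if x is not None else 9 for x in q])); print("flip",f)
env.reach(p,ori(0.23,f))
im,d,c=snap("wrist"); cv2.imwrite("pics/w1.png",im[...,::-1]); np.savez("w1.npz",im=im,d=d,**c)
s=env.observe(); print(s["t"],s["tcp_pos"],s["joint_pos"],s["wrist_force"])
E
```

```text
0 0.23 [-2.74417820e-01  1.25130127e-01  2.04498234e+00 -4.44089210e-16
  9.71480183e-01 -5.04417820e-01]
0 -1.3407963267948966 [-2.74417820e-01  1.25130127e-01  2.04498234e+00 -4.44089210e-16
  9.71480183e-01  1.06637851e+00]
1 0.23 [-2.74417820e-01  1.25130127e-01  2.04498234e+00 -4.44089210e-16
  9.71480183e-01  2.63717483e+00]
1 -1.3407963267948966 [-2.74417820e-01  1.25130127e-01  2.04498234e+00 -4.44089210e-16
  9.71480183e-01 -2.07521415e+00]
flip 0
2.475 [ 0.53001141 -0.12564811  0.23998868] [-2.75549345e-01  1.25391431e-01  2.04470702e+00 -2.41083756e-05
  9.71443967e-01 -5.04326306e-01] [ 0.28078545 -0.32632681  1.04563269]
```

View pics/w1.png

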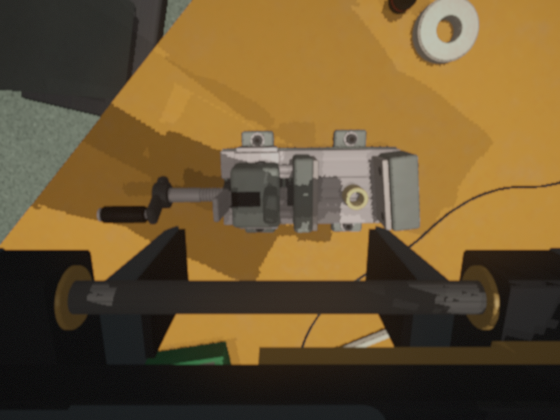

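The wrist view shows the handle at about (125,214) on the -y side, the spindle hub at (158,200), the lever and post around (245..290,195), the jaw at (304,193), the bushing at (356,197) and the fixed jaw at (402,190). I'll get geometry from the depth image.

```bash
cat > geo.py <<'E'
from h import *
def ana(f,yaw=None):
    z=np.load(f); P=cloud(z,z["d"]); 
    v,u=np.mgrid[:420,:560]
    m=(z["d"]>0)&(v<232)&(u>90)&(u<430)&(P[...,0]<0.72)&(P[...,0]>0.36)&(P[...,1]<0)&(P[...,1]>-0.25)
    Q=P[m]
    bed=Q[(Q[:,2]>0.027)&(Q[:,2]<0.040)]
    fj=Q[(abs(Q[:,2]-0.074)<0.005)]
    print("table z",np.median(Q[Q[:,2]<0.01][:,2]))
    r=cv2.minAreaRect(bed[:,:2].astype(np.float32)*1000); print("bed rect",r, np.median(bed[:,2]))
    return Q
if __name__=="__main__":
    Q=ana("w1.npz")
    best=[]
    for yaw in np.arange(0.1,0.4,0.005):
        e=np.array([np.cos(yaw),np.sin(yaw)]); n=np.array([-e[1],e[0]])
        fj=Q[(abs(Q[:,2]-0.074)<0.004)&(Q[:,0]>0.61)]
        s=fj[:,:2]@e; best.append((np.percentile(s,98)-np.percentile(s,2),yaw))
    print("fj yaw",min(best),len(fj), cv2.minAreaRect(fj[:,:2].astype(np.float32)*1000))
    yaw=min(best)[1]
    e=np.array([np.cos(yaw),np.sin(yaw)]); n=np.array([-e[1],e[0]])
    S=np.c_[Q[:,:2]@e,Q[:,:2]@n,Q[:,2]]
    for lo in np.arange(0.02,0.122,0.008):
        k=S[(S[:,2]>=lo)&(S[:,2]<lo+0.008)]
        h,b=np.histogram(k[:,0],bins=np.arange(0.32,0.66,0.004))
        print(round(lo,3),[(round(b[i],3),h[i],round(np.median(k[(k[:,0]>=b[i])&(k[:,0]<b[i+1]),1]),3)) for i in range(len(h)) if h[i]>3])
E
python3 geo.py
```

```text
table z 0.0017500830059890091
bed rect ((561.9735107421875, -121.1533432006836), (176.82485961914062, 83.62397003173828), 13.711493492126465) 0.0357308049820507
fj yaw (np.float64(0.02979147249572167), np.float64(0.3500000000000002)) 2605 ((640.2550659179688, -101.17533111572266), (31.88904571533203, 70.38744354248047), 20.406227111816406)
0.02 [(np.float64(0.4), np.int64(6), np.float64(-0.29)), (np.float64(0.404), np.int64(9), np.float64(-0.26)), (np.float64(0.408), np.int64(8), np.float64(-0.26)), (np.float64(0.412), np.int64(8), np.float64(-0.26)), (np.float64(0.436), np.int64(5), np.float64(-0.253)), (np.float64(0.44), np.int64(5), np.float64(-0.256)), (np.float64(0.456), np.int64(12), np.float64(-0.295)), (np.float64(0.46), np.int64(37), np.float64(-0.298)), (np.float64(0.464), np.int64(19), np.float64(-0.297)), (np.float64(0.468), np.int64(13), np.float64(-0.267)), (np.float64(0.472), np.int64(8), np.float64(-0.267)), (np.float64(0.476), np.int64(8), np.float64(-0.267)), (np.float64(0.48), np.int64(8), np.float64(-0.268)), (np.float64(0.484), np.int64(8), np.float64(-0.268)), (
[... 17128 characters left out ...]
(0.4), np.int64(5), np.float64(-0.291)), (np.float64(0.404), np.int64(47), np.float64(-0.3)), (np.float64(0.408), np.int64(39), np.float64(-0.294)), (np.float64(0.44), np.int64(8), np.float64(-0.308)), (np.float64(0.444), np.int64(17), np.float64(-0.291)), (np.float64(0.448), np.int64(13), np.float64(-0.291)), (np.float64(0.452), np.int64(37), np.float64(-0.296))]
0.116 [(np.float64(0.4), np.int64(17), np.float64(-0.303)), (np.float64(0.404), np.int64(92), np.float64(-0.298)), (np.float64(0.44), np.int64(31), np.float64(-0.306)), (np.float64(0.444), np.int64(134), np.float64(-0.303)), (np.float64(0.448), np.int64(140), np.float64(-0.303)), (np.float64(0.452), np.int64(66), np.float64(-0.3))]
```

Run:
```python
from h import *
import geo
Q=geo.ana("w1.npz"); 
for yaw in (0.35,0.24):
  e=np.array([np.cos(yaw),np.sin(yaw)]); n=np.array([-e[1],e[0]])
  S=np.c_[Q[:,:2]@e,Q[:,:2]@n,Q[:,2]]
  for nm,lo,hi,a,b in [("fixface",.046,.066,.60,.64),("jawtop",.068,.078,.50,.56),("fixtop",.068,.082,.61,.68)]:
    w0=Q[:,0]
    m=(S[:,2]>lo)&(S[:,2]<hi)&(w0>a)&(w0<b)
    k=S[m]
    if len(k)<20: print(nm,len(k)); continue
    # front/back edges: for bins in n, min & max s
    bins=np.arange(k[:,1].min(),k[:,1].max(),.004); R=[]
    for t in bins:
        q=k[(k[:,1]>=t)&(k[:,1]<t+.004)]
        if len(q)>3: R.append((t+.002,np.percentile(q[:,0],5),np.percentile(q[:,0],95)))
    R=np.array(R)[1:-1]
    print(yaw,nm,len(k),"n",k[:,1].min().round(4),k[:,1].max().round(4),"lo",np.polyfit(R[:,0],R[:,1],1).round(3),"hi",np.polyfit(R[:,0],R[:,2],1).round(3),"mean s",R[:,1:].mean(0).round(4))
z=np.load("w1.npz"); im=cv2.resize(z["im"][110:250,90:430],None,fx=2.35,fy=2.35,interpolation=cv2.INTER_CUBIC); cv2.imwrite("pics/w1c.png",im[...,::-1])
```

```text
table z 0.0017500830059890091
bed rect ((561.9735107421875, -121.1533432006836), (176.82485961914062, 83.62397003173828), 13.711493492126465) 0.0357308049820507
0.35 fixface 723 n -0.3469 -0.2793 lo [0.199 0.604] hi [-0.011  0.548] mean s [0.5412 0.5515]
0.35 jawtop 1518 n -0.3386 -0.2709 lo [0.056 0.472] hi [0.342 0.588] mean s [0.4552 0.4838]
0.35 fixtop 2665 n -0.3498 -0.2793 lo [-0.013  0.548] hi [-0.01   0.577] mean s [0.5518 0.5801]
0.24 fixface 723 n -0.2843 -0.2141 lo [0.206 0.623] hi [-0.066  0.567] mean s [0.5716 0.5829]
0.24 jawtop 1518 n -0.285 -0.2168 lo [0.052 0.497] hi [0.216 0.568] mean s [0.4844 0.5144]
0.24 fixtop 2665 n -0.2855 -0.2142 lo [-0.118  0.553] hi [-0.121  0.581] mean s [0.5829 0.6111]
```

View pics/w1c.png

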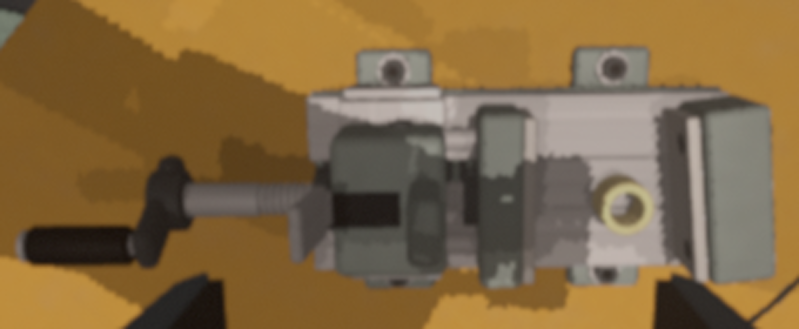

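The crop shows the lever plate at crop (305,225), the post at (425,200), the jaw plate at (530,190) and the bushing at (625,205). The fixed plate is at (695,200) and looks skewed by about 0.1 rad. The bed edges and lugs give an axis yaw of about 0.24. Next I'll refine the post and lever positions and grip them.

Run:
```python
from h import *
import geo
Q=geo.ana("w1.npz"); yaw=0.24
e=np.array([np.cos(yaw),np.sin(yaw)]); n=np.array([-e[1],e[0]])
T=Q[Q[:,2]>0.112]; S=T[:,:2]@e; N=T[:,:2]@n
mid=(S.min()+S.max())/2
for nm,m in (("lever",S<mid),("post",S>=mid)):
    p=np.percentile; print(nm,m.sum(),"s",p(S[m],[3,50,97]).round(4),"n",p(N[m],[3,97]).round(4),"z",np.median(T[m,2]), cv2.minAreaRect(T[m,:2].astype(np.float32)*1000))
z=np.load("top1.npz"); P=cloud(z,z["d"]); k=P[130:290,210:300].reshape(-1,3); k=k[(k[:,2]>.1)&(k[:,2]<.13)]
S=k[:,:2]@e;N=k[:,:2]@n; print("topcam", np.c_[S,N,k[:,2]][np.argsort(S)].round(4)[::4].tolist())
```

```text
table z 0.0017500830059890091
bed rect ((561.9735107421875, -121.1533432006836), (176.82485961914062, 83.62397003173828), 13.711493492126465) 0.0357308049820507
lever 653 s [0.4334 0.4755 0.484 ] n [-0.2617 -0.2304] z 0.1172552355815639 ((502.9013977050781, -130.734619140625), (54.587181091308594, 30.761573791503906), 10.741009712219238)
post 99 s [0.4848 0.5336 0.5377] n [-0.2584 -0.2311] z 0.22502101701009358 ((550.1193237304688, -111.61947631835938), (60.85055160522461, 15.407511711120605), 42.24163818359375)
topcam [[0.4351, -0.2422, 0.1187], [0.4355, -0.2442, 0.111], [0.4364, -0.247, 0.1184], [0.4377, -0.254, 0.1133], [0.4384, -0.2589, 0.1184], [0.4395, -0.2567, 0.1131], [0.4751, -0.2412, 0.1159], [0.4755, -0.2477, 0.1035], [0.476, -0.2577, 0.1174], [0.4764, -0.2555, 0.1185], [0.4774, -0.2395, 0.1192], [0.4781, -0.251, 0.1129], [0.4788, -0.2466, 0.1148], [0.4798, -0.2493, 0.1197], [0.4808, -0.2608, 0.112], [0.482, -0.2542, 0.114], [0.4832, -0.2613, 0.1113], [0.4838, -0.2453, 0.1148], [0.4841, -0.2546, 0.1145], [0.4853, -0.2595, 0.1153], [0.4865, -0.2551, 0.1139]]
```

```bash
cat >> h.py <<'E'
YAW=0.24; e=np.array([np.cos(YAW),np.sin(YAW),0]); nn=np.array([-e[1],e[0],0])
def P(s,n,z): return s*e+n*nn+np.array([0,0,z])
def st(tag=""):
    o=env.observe(); F=o["wrist_force"]; p=o["tcp_pos"]
    print(tag,"t%.2f s%.4f n%.4f z%.4f F(s,n,z) %.1f %.1f %.1f gap %.4f"%(o["t"],p@e,p@nn,p[2],F@e,F@nn,F[2],o["finger_gap"])); return o
E
python3 - <<'E'
from h import *
env.reach(P(.469,-.249,.2),ori(YAW,0)); st("above")
env.servo_line(P(.469,-.249,.103),v=.1); st("down")
env.set_gripper(0.0); st("closed")
im,d,c=snap("wrist"); cv2.imwrite("pics/w2.png",im[...,::-1])
E
```

```text
above t2.77 s0.4681 n-0.2489 z0.1994 F(s,n,z) 0.6 0.8 1.2 gap 0.0913
down t3.88 s0.4694 n-0.2492 z0.1036 F(s,n,z) -0.0 -1.1 -0.1 gap 0.0913
closed t4.79 s0.4690 n-0.2489 z0.1030 F(s,n,z) -1.8 2.0 4.3 gap 0.0339
```

View pics/w2.png

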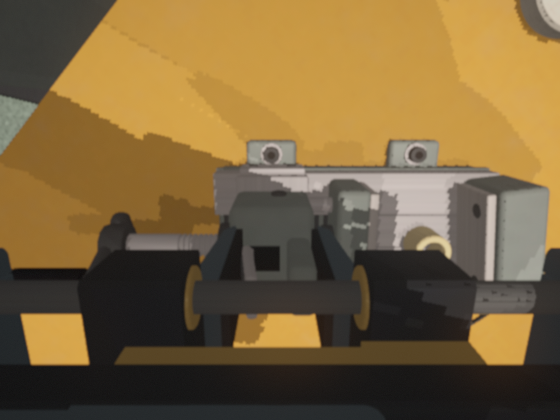

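The gripper closed to 33.9 mm, so the lever is squeezed to about its stop, and both parts sit between the pads. The lane ahead to the jaw and bushing is clear, so I'll slide with force guarding.

Run:
```python
from h import *
o=st("start"); s0=.469
for d in (.008,.016,.024,.030):
    env.servo_line(P(s0+d,-.249,.103),v=.04); o=st("d%.4f"%d)
    if abs(o["wrist_force"]@e)>14: raise SystemExit("force")
base=o["wrist_force"]@e
while d<.047:
    d+=.001; env.servo_line(P(s0+d,-.249,.103),v=.02); o=st("d%.4f"%d)
    if abs(o["wrist_force"]@e-base)>6: print("contact");break
```

```text
start t4.84 s0.4690 n-0.2489 z0.1030 F(s,n,z) -0.0 1.6 5.0 gap 0.0339
d0.0080 t5.19 s0.4772 n-0.2489 z0.1030 F(s,n,z) 1.1 2.7 3.3 gap 0.0340
d0.0160 t5.54 s0.4851 n-0.2489 z0.1030 F(s,n,z) 0.9 5.2 4.3 gap 0.0341
d0.0240 t5.89 s0.4931 n-0.2489 z0.1030 F(s,n,z) 1.8 4.6 3.7 gap 0.0342
d0.0300 t6.19 s0.4991 n-0.2489 z0.1031 F(s,n,z) 0.5 6.5 4.5 gap 0.0340
d0.0310 t6.44 s0.4999 n-0.2489 z0.1030 F(s,n,z) 0.8 5.2 4.6 gap 0.0339
d0.0320 t6.69 s0.5008 n-0.2489 z0.1030 F(s,n,z) -0.8 5.0 5.3 gap 0.0340
d0.0330 t6.94 s0.5018 n-0.2489 z0.1031 F(s,n,z) 0.6 6.0 4.6 gap 0.0338
d0.0340 t7.19 s0.5028 n-0.2489 z0.1030 F(s,n,z) -1.0 5.7 6.1 gap 0.0340
d0.0350 t7.44 s0.5038 n-0.2489 z0.1030 F(s,n,z) -0.2 4.9 5.5 gap 0.0341
d0.0360 t7.69 s0.5048 n-0.2489 z0.1030 F(s,n,z) -0.8 4.4 5.6 gap 0.0339
d0.0370 t7.94 s0.5058 n-0.2489 z0.1030 F(s,n,z) -0.2 5.0 6.6 gap 0.0339
d0.0380 t8.19 s0.5068 n-0.2489 z0.1030 F(s,n,z) -0.2 5.1 5.0 gap 0.0340
d0.0390 t8.44 s0.5078 n-0.2489 z0.1030 F(s,n,z) -0.7 4.7 6.1 gap 0.0346
d0.0400 t8.69 s0.5082 n-0.2489 z0.1030 F(s,n,z) -5.8 4.1 10.0 gap 0.0340
contact
```

Run:
```python
from h import *
env.servo_line(P(.469+.0404,-.249,.103),v=.02); o=st("d.0404")
env.wait(.2); st("hold")
im,d,c=snap("wrist"); cv2.imwrite("pics/w3.png",cv2.resize(im[120:300,190:560],None,fx=2,fy=2,interpolation=cv2.INTER_CUBIC)[...,::-1])
```

```text
d.0404 t8.94 s0.5084 n-0.2488 z0.1030 F(s,n,z) -8.2 4.2 11.2 gap 0.0339
hold t9.14 s0.5084 n-0.2489 z0.1030 F(s,n,z) -8.1 3.7 11.6 gap 0.0339
```

View pics/w3.png

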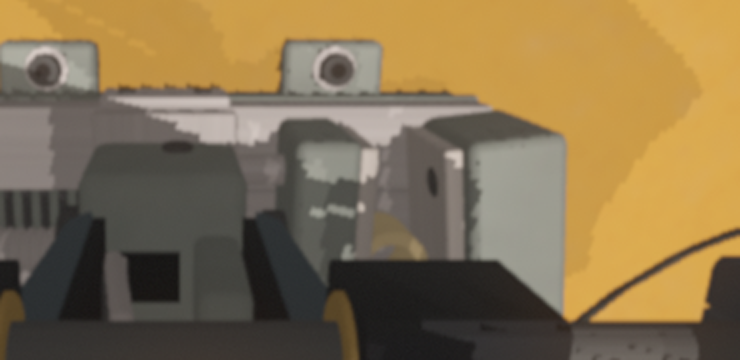

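The bushing, at about (400,240) in the crop, sits between the moving plate (368) and the fixed plate (455). Reaction force is steady at 8 N. I'll release the lever and look at the crank.

Run:
```python
from h import *
env.set_gripper(0.085); st("open")
env.servo_line(P(.5085,-.249,.21),v=.2); st("up")
env.reach(P(.43,-.255,.22),ori(YAW-np.pi/2,0)); st("over")
im,d,c=snap("wrist"); cv2.imwrite("pics/w4.png",im[...,::-1]); np.savez("w4.npz",im=im,d=d,**c)
Q=cloud(c,d); v,u=np.mgrid[:420,:560]; ok=(d>0)
S=Q@e;N=Q@nn;Z=Q[...,2]
m=ok&(S>.34)&(S<.41)&(N>-.31)&(N<-.2)&(Z>.02)&(Z<.1)
for lo in np.arange(.34,.41,.006):
    k=m&(S>=lo)&(S<lo+.006); print(round(lo,3),k.sum(), np.percentile(N[k],[3,97]).round(4), Z[k].max().round(4),N[k][np.argmax(Z[k])].round(4)) if k.sum()>5 else 0
t=ok&(Z>.108)&(Z<.125)&(S>.42)&(S<.54)&(abs(N+.25)<.03); h,b=np.histogram(S[t],np.arange(.42,.54,.003)); print([(round(x,3),int(y)) for x,y in zip(b,h) if y])
```

```text
open t10.09 s0.5094 n-0.2490 z0.1030 F(s,n,z) 0.3 -0.2 -0.2 gap 0.0851
up t10.78 s0.5080 n-0.2487 z0.2091 F(s,n,z) -0.1 -0.2 -0.1 gap 0.0845
over t12.11 s0.4300 n-0.2549 z0.2195 F(s,n,z) 0.4 -0.1 -1.4 gap 0.0848
0.364 50 [-0.269  -0.2573] 0.0914 -0.2641
0.37 123 [-0.2711 -0.2556] 0.0935 -0.2623
0.376 121 [-0.271  -0.2556] 0.0934 -0.2614
0.382 128 [-0.2709 -0.2556] 0.0932 -0.263
0.388 124 [-0.2708 -0.2555] 0.0934 -0.2621
0.394 132 [-0.2707 -0.2555] 0.0935 -0.2613
0.4 133 [-0.2706 -0.2555] 0.0932 -0.2613
0.406 101 [-0.2698 -0.2404] 0.0914 -0.2637
[(np.float64(0.483), 91), (np.float64(0.486), 126), (np.float64(0.489), 24), (np.float64(0.51), 28), (np.float64(0.513), 168), (np.float64(0.516), 174), (np.float64(0.519), 157), (np.float64(0.522), 112)]
```

View pics/w4.png

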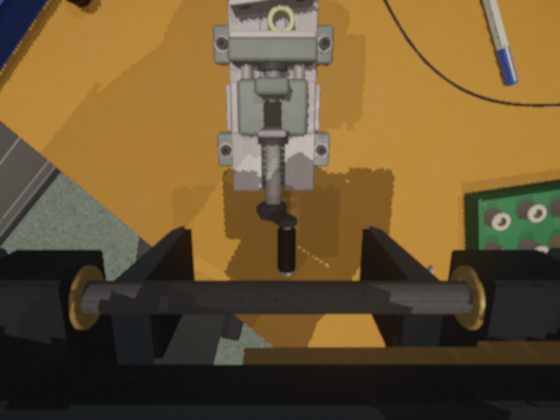

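The wrist view shows the handle at about (287,245), slightly on the -y side (crank about 0.5), and the spindle at (272,180). The bushing at (281,18) is upright. The lever span is about 42 mm, so the pawl is probably perched as the task describes. Next I'll locate the spindle axis and grip the handle.

Run:
```python
from h import *
z=np.load("w4.npz"); d=z["d"]; Q=cloud(z,d); S=Q@e;N=Q@nn;Z=Q[...,2]; ok=d>0
for nm,a,b,z0,z1,w in (("spindle",.425,.462,.055,.075,.02),("handle",.37,.404,.07,.1,.03),("postlever",.48,.53,.11,.125,.03),("carr",.49,.54,.075,.085,.05)):
    k=ok&(S>a)&(S<b)&(Z>z0)&(Z<z1)&(abs(N+.252)<w)
    ss=np.linspace(a,b,6); mids=[(np.percentile(N[k&(S>=x)&(S<y)],[4,96]).mean().round(4)) for x,y in zip(ss,ss[1:]) if (k&(S>=x)&(S<y)).sum()>5]
    print(nm,k.sum(),mids,"ztop",np.percentile(Z[k],90).round(4),"s",np.percentile(S[k],[2,98]).round(4))
```

```text
spindle 648 [np.float64(-0.2515), np.float64(-0.2515), np.float64(-0.2515), np.float64(-0.2515), np.float64(-0.2515)] ztop 0.0667 s [0.4259 0.4609]
handle 714 [np.float64(-0.2633), np.float64(-0.2631), np.float64(-0.2632), np.float64(-0.2631), np.float64(-0.2631)] ztop 0.0922 s [0.3707 0.4034]
postlever 880 [np.float64(-0.2516), np.float64(-0.2513), np.float64(-0.2516)] ztop 0.1205 s [0.4835 0.524 ]
carr 2761 [np.float64(-0.2515), np.float64(-0.2514), np.float64(-0.2516), np.float64(-0.2514)] ztop 0.0807 s [0.4904 0.5249]
```

```bash
cat > crank.py <<'E'
from h import *
import json
N0,Z0,R=-.2515,.058,.027
def meas(k=3):
    F=[]
    for _ in range(k): env.wait(.04); F.append(env.observe()["wrist_force"])
    return np.mean(F,0)
def turn(S,th_end,step,stop,k=3):
    """S: dict th,s,dr,F0 ; turns until th_end or tangential halted force >= stop"""
    while S["th"]<th_end-1e-6:
        S["th"]=th=min(S["th"]+step,th_end); r=R+S["dr"]
        env.servo_line(P(S["s"],N0-r*np.sin(th),Z0+r*np.cos(th)),v=.03)
        F=meas(k)-np.array(S["F0"]); f=np.array([F@e,F@nn,F[2]])
        ft=-(f[1]*-np.cos(th)+f[2]*-np.sin(th)); fr=f[1]*-np.sin(th)+f[2]*np.cos(th)
        p=env.observe()["tcp_pos"]; tm=np.arctan2(N0-p@nn,p[2]-Z0)
        print("th %.2f ang %.3f ft %.1f fr %.1f fs %.1f s %.4f dr %.4f t %.1f"%(th,tm%(2*np.pi),ft,fr,f[0],S["s"],S["dr"],env.observe()["t"]))
        S["s"]+=np.clip(f[0]*4e-5,-3e-4,3e-4); S["dr"]+=np.clip(fr*2e-5,-2e-4,2e-4)
        json.dump(S,open("S.json","w"))
        if abs(fr)>25 or abs(f[0])>25: print("odd force"); break
        if ft>=stop: print("stop"); break
E
python3 - <<'E'
from crank import *
th=.448; p=(N0-R*np.sin(th),Z0+R*np.cos(th)); env.reach(P(.382,p[0],.15),ori(YAW-np.pi/2,0))
env.servo_line(P(.382,*p),v=.1); F0=meas(5); st("down")
env.set_gripper(0.0); st("grip"); F=meas(); print((F-F0)@e,(F-F0)@nn,(F-F0)[2])
S=dict(th=th,s=.382,dr=0.,F0=F0.tolist())
turn(S,1.6,.125,11.5)
E
```

```text
down t13.62 s0.3823 n-0.2634 z0.0829 F(s,n,z) -0.3 -0.8 -0.1 gap 0.0850
grip t14.69 s0.3820 n-0.2631 z0.0823 F(s,n,z) 0.5 1.1 0.2 gap 0.0153
1.0020724376935364 0.9470797445434195 -0.1419148472664616
th 0.57 ang 0.565 ft 5.5 fr 2.8 fs -4.6 s 0.3820 dr 0.0000 t 15.2
th 0.70 ang 0.692 ft 5.4 fr 3.9 fs -8.3 s 0.3818 dr 0.0001 t 15.6
th 0.82 ang 0.820 ft 5.4 fr 1.6 fs -4.6 s 0.3815 dr 0.0001 t 16.0
th 0.95 ang 0.947 ft 4.8 fr -0.5 fs -2.4 s 0.3813 dr 0.0002 t 16.4
th 1.07 ang 1.072 ft 6.0 fr -0.7 fs -1.3 s 0.3812 dr 0.0002 t 16.8
th 1.20 ang 1.197 ft 6.1 fr -2.5 fs -0.3 s 0.3812 dr 0.0001 t 17.2
th 1.32 ang 1.320 ft 5.5 fr -2.5 fs 0.9 s 0.3812 dr 0.0001 t 17.6
th 1.45 ang 1.442 ft 5.6 fr -2.5 fs 0.9 s 0.3812 dr 0.0000 t 17.9
th 1.57 ang 1.564 ft 5.1 fr -3.2 fs 0.9 s 0.3812 dr -0.0000 t 18.3
th 1.60 ang 1.589 ft 6.9 fr -3.5 fs 0.7 s 0.3813 dr -0.0001 t 18.7
```

Run:
```python
from crank import *
S=json.load(open("S.json")); turn(S,3.6,.125,7.8)
```

```text
th 1.73 ang 1.712 ft 4.9 fr -2.8 fs 1.2 s 0.3813 dr -0.0001 t 19.1
th 1.85 ang 1.833 ft 4.8 fr -2.8 fs 0.4 s 0.3814 dr -0.0002 t 19.5
th 1.98 ang 1.954 ft 5.4 fr -2.3 fs 0.4 s 0.3814 dr -0.0003 t 19.9
th 2.10 ang 2.076 ft 5.2 fr -2.1 fs -0.5 s 0.3814 dr -0.0003 t 20.2
th 2.23 ang 2.195 ft 5.2 fr -1.6 fs -0.4 s 0.3814 dr -0.0003 t 20.6
th 2.35 ang 2.319 ft 5.5 fr -0.4 fs -0.5 s 0.3813 dr -0.0004 t 21.0
th 2.48 ang 2.445 ft 6.1 fr 0.8 fs 0.7 s 0.3813 dr -0.0004 t 21.4
th 2.60 ang 2.567 ft 6.0 fr 1.4 fs 0.7 s 0.3814 dr -0.0004 t 21.8
th 2.73 ang 2.689 ft 6.3 fr 2.6 fs 1.0 s 0.3814 dr -0.0003 t 22.2
th 2.85 ang 2.814 ft 7.3 fr 2.4 fs 1.2 s 0.3814 dr -0.0003 t 22.5
th 2.98 ang 2.935 ft 7.2 fr 2.7 fs 2.0 s 0.3815 dr -0.0002 t 22.9
th 3.10 ang 3.062 ft 8.3 fr 3.4 fs 2.8 s 0.3816 dr -0.0002 t 23.3
stop
```

Run:
```python
from crank import *
S=json.load(open("S.json")); S["dr"]+=1e-4; turn(S,3.225,.125,9.3,k=6)
```

```text
th 3.23 ang 3.189 ft 8.6 fr 3.5 fs 2.7 s 0.3817 dr -0.0000 t 23.8
```

Run:
```python
from crank import *
S=json.load(open("S.json")); turn(S,3.295,.07,9.6,k=6)
env.set_gripper(0.06); st("open"); 
th=S["th"]; env.servo_line(P(S["s"],N0-R*np.sin(th),.2),v=.15)
env.reach(P(.47,-.25,.24),ori(YAW-np.pi/2,0)); st("over")
im,d,c=snap("wrist"); cv2.imwrite("pics/w5.png",cv2.resize(im[0:290,190:400],None,fx=2,fy=2,interpolation=cv2.INTER_CUBIC)[...,::-1])
Q=cloud(c,d); S_=Q@e;N=Q@nn;Z=Q[...,2]
t=(d>0)&(Z>.108)&(Z<.125)&(S_>.42)&(S_<.56)&(abs(N+.25)<.03); print("lever/post s",np.percentile(S_[t],[2,98]).round(4))
h,b=np.histogram(S_[t],np.arange(.45,.56,.003)); print([(round(float(x),3),int(y)) for x,y in zip(b,h) if y])
```

```text
th 3.29 ang 3.260 ft 9.5 fr 3.6 fs 2.1 s 0.3818 dr 0.0001 t 24.3
open t25.13 s0.3818 n-0.2473 z0.0313 F(s,n,z) 0.2 -1.1 0.1 gap 0.0599
over t26.88 s0.4702 n-0.2497 z0.2392 F(s,n,z) -0.4 0.9 0.0 gap 0.0599
lever/post s [0.4687 0.5199]
[(0.468, 75), (0.471, 143), (0.507, 82), (0.51, 124), (0.513, 130), (0.516, 124), (0.519, 54)]
```

View pics/w5.png

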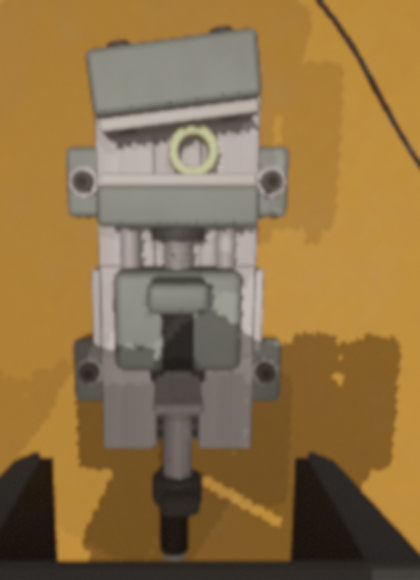

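The lever span is back to 51 mm, so it is free and the pawl is seated. The bushing ring at about (193,150) is round and held between the plates, and the handle is at the bottom. I'll do one numeric uprightness check, then hand in.

Run:
```python
from h import *
im,d,c=snap("wrist"); Q=cloud(c,d)[62:90,272:302].reshape(-1,3); k=Q[(Q[:,2]>.05)&(Q[:,2]<.064)]
k=k[np.hypot(*(k[:,:2]-np.median(k[:,:2],0)).T)<.0115]
A=np.c_[k[:,:2]-k[:,:2].mean(0),np.ones(len(k))]; print(len(k),"plane",np.linalg.lstsq(A,k[:,2],rcond=None)[0].round(3))
st("final"); env.finish_job()
```

```text
292 plane [-0.037 -0.018  0.056]
final t26.98 s0.4689 n-0.2496 z0.2388 F(s,n,z) -0.1 -0.3 0.2 gap 0.0603
the job is handed in; nothing more can be done
```

The bushing is clamped in the vise at roughly 55–65 N, and I handed the job in at about 27 s.

- **Slide:** I gripped the lever and post together (33.9 mm gap, close to the stop) and slid the carriage about 39.5 mm. It stopped with a steady 8 N push, the bushing pressed against the fixed jaw. When I let go, the pawl stayed perched with the lever span at about 42 mm.
- **Tightening:** I turned the crank clockwise from about 0.45 to 3.26 rad. The halted force at the handle rose from about 5.3 N to 9.5 N, a gain of 4.2 N, which corresponds to about 60 N. I had no direct measure of the force on the bushing: the angle from first bite (about 0.85–0.9 rad) suggests a little over 60 N, and taking a higher free-turning force suggests nearer 50 N.
- **Last checks:**
  - The lever span is back to about 51 mm, so the lever is free and the pawl has dropped into the rack.
  - The bushing's top reads 56 mm over the bench (55 expected, within the camera's 2 mm), and its tilt is within 0.04 rad.
  - The robot was clear with no wrist force. I did not re-measure the tray, ring, stamp and tweezers, but the arm never came near them.
- **Disagreement:** The fixed jaw looked turned about 0.1 rad from the vise axis in both the top and wrist views, though it should share the vise's axes. I left it as it was.

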